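# Clamp a display notebook by rolling a thumbwheel

### The job

Stand the boxed notebook upright in the open display clamp, flat between its two cork-faced jaws and about in the middle, and let go of it. Then roll the clamp's ribbed thumbwheel with a fingertip, stroke after stroke, until the moving jaw holds the notebook snugly against the fixed jaw with no play left. Move the jaw only by the wheel, never by touching it, and leave the mug and the small cups where they stand.

Things in the scene. Friction and masses are not known exactly. Their poses are not given: they have to be found in the camera images.
- notebook_centre (a point): centre of the loose boxed notebook (teal and cream checks, orange flower), standing upright on the table left or right of the clamp: 30 thick along its x, 151 wide along y, 200 high along z, 0.18 to 0.35 kg; the point is 100 above its lower edge. Either cover may face either jaw
- clamp: display clamp fixed to the table, wooden base 260 x 120, 10 thick, grey metal parts. Origin: on the table, under the base. Along its x (level, roughly away from the robot): wheel housing (x -150 to -50, 90 wide, flat top 55 above the table), moving jaw, fixed jaw. Between the jaws the base is a flat floor 10 above the table, where the notebook stands, thickness along x
- clamp_jaw: moving jaw, 110 wide in y, top 60 above the table. Origin: bottom centre of its cork face, which looks to +x of the clamp. Slides along the clamp's x only, driven by the wheel, 10 mm per radian; gap to the fixed jaw = 80 mm minus its x in the clamp's frame (52 to 64 at the start)
- clamp_wheel (a joint): thumbwheel angle, rad, 0 to 4.3; gap between the jaws = 70 mm - 10 mm x angle, so about 4.0 is snug on the notebook. Grows (jaw closes) when the wheel's top is rolled to +x of the clamp, towards the jaws. Starts at 0.6 to 1.8, takes about 2 N along the rim, stays where it is left
- fixed_jaw (a point): bottom centre of the fixed jaw's cork face, at x = +80, y = 0, 10 above the table in the clamp's frame; the face looks to -x. The jaw is 110 wide in y, its top 62 above the table
- wheel_top (a point): top of the black ribbed thumbwheel, 80 above the table, at x = -100, y = 0 of the clamp. Radius 40, 30 wide, axis level along the clamp's y, 40 below this point. It stands 25 out of the housing's flat top, between round fixed fairings (radius 36, 12 thick) close on both sides, so it cannot be pinched
- mug_centre (a point): bystander: loose terracotta mug with yellow petals, 103 x 151 with its handle along y, 89 high; the point lies 44 above its bottom
- cup_centre (a point): bystander: loose small terracotta cup with lilac and green petals, 79 across, 76 high; the point lies 38 above its bottom
- notebook: the same notebook as a body; origin at the middle of its lower edge
Things that resemble listed ones, but are neither listed nor needed, are in the scene too. Of the things that look like the notebook, take the one that is farthest to the robot's right at the start.

How it is judged:
By the outcome, as a careful person would: the job done as asked, in the order asked, and still so for the second after the job is handed in, with the robot touching nothing.
It also fails if it takes over 64 s, if anything falls off the work surface, if the arm or the gripper's body presses on something with over 40 N, if the wrist force passes 120 N, or if a joint passes its speed limit or range.

### The arm

A 6-joint arm with a two-finger parallel gripper is mounted at the origin on the work surface; the furniture and walls round the work are solid. World frame = base frame: x ahead of the robot, y to its left, z up, the work surface at z = 0. Lengths are in mm, angles in rad, forces in N, time in s.
With the tool pointing down it reaches from about 300 to 775 mm from the base axis. Payload 14.6 kg.
Tool frame: the origin (TCP) lies at the very end of the fingers, on their centre line; the grasp point (between the pads) lies 19 mm behind it; z points along the fingers, y is the line along which they close (so a half turn about z gives the same grasp; the last joint's range is limited). The gripper opens to 85 mm and grips with 20 to 120 N. Pads are 22 mm wide; open, the fingers measure 114 mm over their backs; the gripper's body (76 mm by 85 mm) begins 54 mm behind the grasp point. The pads swing forward as they close: fully open they stand 13 mm farther back than shut.
Start: joints at [1.091, 0.3, 1.521, -0, 1.321, -0.067], TCP at [220.643, 503.792, 231.281] pointing down, gripper open.
Joint ranges: [-3.03, 3.03], [-0.79, 2.21], [0.23, 2.52], [-1.04, 4.18], [0, 3.07], [-2.55, 2.55]. Speed limits (rad/s): [2.22, 2.22, 2.57, 3.14, 3.14, 3.14].

### API

Orientations are given as a rotation vector (axis times angle).
In Python, from workcell import arm gives the robot as it stands. Calls block until the motion is done:
- arm.move_to(position, orientation): joint-space move of the TCP to a pose.
- arm.servo_line(position, rate=150, frame=None): straight line of the TCP; frame=None keeps the orientation; rate is the mean speed in mm/s.
- arm.move_joints(angles): joint-space move.
- arm.open() and arm.grab(grip_force=None): open the fingers fully, or close them until they stop; grip_force is the grip in N (None keeps the last).
- arm.hold(seconds).
- arm.inverse_kinematics(position, orientation): joint angles nearest the present ones, or None.
- arm.get_image(name): name is "scene" or "top" or "wrist"; returns the picture (420x560x3 uint8, red, green, blue); there is no depth.
- arm.camera_model(name): a dict with "mtx" (3x3 intrinsics, pixels), "origin" and "rotation" of the camera in the world. Camera axes: x right, y up, looking along -z (the intrinsics and any distortion apply to the point x, -y, -z); pixel columns grow to the right and rows downward; lengths in mm; the calibration is good to about 2 mm. A picture is of the moment at which its call begins: read the wrist's pose just before it. camera_model takes no time and is no camera call; for the wrist camera it gives the pose at the moment of the call.
A pose or a line that the arm cannot do raises arm.PlanningError and nothing moves.
- arm.sign_off(): hands the job in; it is judged then, once.
Trained networks look in the newest picture that a camera, given by its name, has taken for a name from the list of things; names that differ only in an ending like _2 or _b are one class to them, and where a whole thing is asked for, a point or a joint stands for the part that bears it (a point fixed in the world has none). Each returns a list of dicts, best first, with "p" (0 to 1); they miss things now and then, are a little off and sometimes report something else, mostly with a low value. They report only what shows in the picture. A call takes as long as a camera call. They do not tell look-alikes from the thing itself.
- arm.trace(camera, target): "pixels" (420x560 bool, what is visible of it) and "centre" ([column, row] in pixels, amid what is visible of it).
- arm.spot_point(camera, target): "centre" ([column, row] in pixels: a listed point, or the origin of a listed thing).
Readings, each from a call of its own:
- arm.read_t(): time.
- arm.read_joint_pos(): joint angles.
- arm.read_joint_vel(): joint speeds.
- arm.read_tau(): joint torques, N m.
- arm.read_tool_pos(): TCP position.
- arm.read_ee_rot(): TCP orientation.
- arm.read_wrist_force(): force on the tool from outside, world axes, zero at the start.
- arm.read_ft_torque(): the same for the moment, N m.
- arm.read_width(): finger opening in mm.
- arm.read_grip_force(): force on a finger pad.
Only numpy, scipy, OpenCV 4.12 (cv2) and the standard library are available. Lean on these libraries where they do the work, as an engineer would, in place of code of your own. Each camera call takes 0.05 s, during which the arm holds its last target. There are 200 camera calls.

## Working session

There is one attempt and no reset: what is moved stays moved. The work goes in short steps, each a Python script; the robot and the scene stay as the last script left them, time stands still between calls to the robot, and variables do not carry over. Pictures are saved under pics/ and viewed, at most 10 in all, crops included, and the job is handed in when it is done.

```bash
mkdir -p pics; ls; python3 - <<'E'
from workcell import arm
import cv2,numpy as np
a=arm.get_image("scene"); b=arm.get_image("top")
cv2.imwrite("pics/s0.png",a[:,:,::-1]); cv2.imwrite("pics/t0.png",b[:,:,::-1])
for c in("scene","top"):
  m=arm.camera_model(c); print(c,m)
  for n in["notebook_centre","notebook","clamp","clamp_jaw","fixed_jaw","wheel_top","mug_centre","cup_centre"]:
    print(n,[(np.round(d["centre"],1).tolist(),round(d["p"],2)) for d in arm.spot_point(c,n)])
print(arm.read_t(),arm.read_ee_rot())
E
```

```text
pics
scene {'mtx': array([[476.58792743,   0.        , 274.21856092],
       [  0.        , 476.58792743, 208.57886936],
       [  0.        ,   0.        ,   1.        ]]), 'origin': array([1354.70061152,   68.91634292, 1052.35635671]), 'rotation': array([0.53798055, 0.59331963, 1.58881019])}
notebook_centre [([173.3, 201.5], 0.72), ([344.3, 155.4], 0.72), ([219.0, 166.9], 0.66)]
notebook [([183.0, 224.3], 0.97), ([345.7, 179.3], 0.93), ([217.8, 190.3], 0.61)]
clamp [([291.3, 246.8], 0.67), ([369.6, 227.4], 0.35)]
clamp_jaw [([285.7, 249.0], 0.71)]
fixed_jaw [([280.5, 269.3], 0.7)]
wheel_top [([295.9, 199.9], 0.85)]
mug_centre [([373.1, 228.2], 0.94)]
cup_centre [([165.7, 263.6], 0.86)]
top {'mtx': array([[440.84186475,   0.        , 275.5561793 ],
       [  0.        , 440.84186475, 207.67678457],
       [  0.        ,   0.        ,   1.        ]]), 'origin': array([ 321.46348249,  -22.25926599, 1121.21513125]), 'rotation': array([ 0.12800592, -0.12745537, -1.54166769])}
notebook_centre [([386.7, 191.8], 0.97), ([184.7, 281.7], 0.84), ([346.9, 257.3], 0.68), ([257.2, 151.4], 0.5)]
notebook [([196.6, 285.3], 0.79), ([339.7, 259.9], 0.76), ([375.5, 199.4], 0.74)]
clamp [([258.1, 182.6], 0.63)]
clamp_jaw [([258.3, 169.0], 0.96)]
fixed_jaw [([259.2, 152.3], 0.98)]
wheel_top []
mug_centre [([165.5, 197.7], 0.78)]
cup_centre [([381.3, 136.5], 0.69)]
0.9 [-6.43847990e-01 -3.07488914e+00  9.70975743e-05]
```

View pics/s0.png

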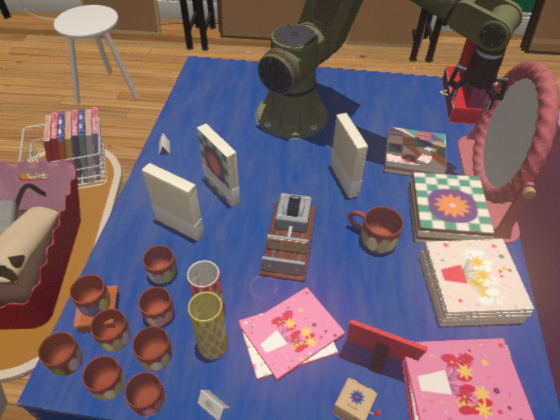

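View pics/t0.png

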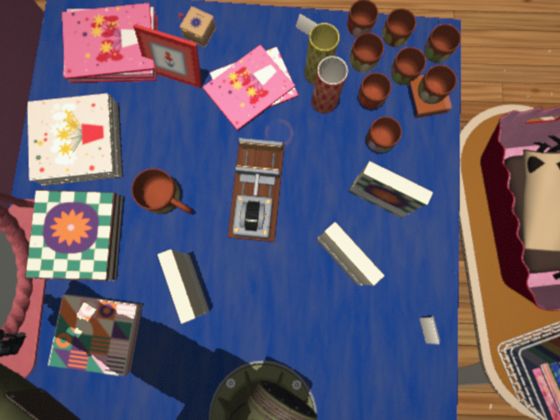

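The scene view shows three upright notebooks, with the clamp at about (290,235). In the top view the rightmost notebook is at (391,190), next to the cup at (383,135), and the clamp is at (257,190) with its wheel facing the robot. Next I'll measure their poses.

```bash
cat > h.py <<'E'
from workcell import arm
import cv2,numpy as np
from scipy.spatial.transform import Rotation as R
from scipy.optimize import least_squares
def ray(m,px):
    K=m["mtx"]; p=np.linalg.solve(K,[px[0],px[1],1.]); d=R.from_rotvec(m["rotation"]).apply([p[0],-p[1],-p[2]])
    return np.array(m["origin"]),d
def onz(m,px,z):
    o,d=ray(m,px); return o+d*(z-o[2])/d[2]
def proj(m,P):
    c=R.from_rotvec(m["rotation"]).inv().apply(np.atleast_2d(P)-m["origin"]); c=c*[1,-1,-1]
    q=c@m["mtx"].T; return q[:,:2]/q[:,2:]
def down(yaw): # tool z down, tool y (closing line) at world angle yaw
    y=np.array([np.cos(yaw),np.sin(yaw),0]); z=np.array([0,0,-1.]); return R.from_matrix(np.c_[np.cross(y,z),y,z]).as_rotvec()
E
python3 - <<'E'
from h import *
im=arm.get_image("top"); m=arm.camera_model("top"); s=arm.camera_model("scene")
# white tops of standing notebooks, at z=200
hsv=cv2.cvtColor(im,cv2.COLOR_RGB2HSV); w=((hsv[:,:,1]<60)&(hsv[:,:,2]>190)).astype(np.uint8)
for name,(x0,x1,y0,y1) in dict(A=(345,440,150,225),B=(310,390,215,295),C=(150,215,240,330)).items():
    q=np.zeros_like(w); q[y0:y1,x0:x1]=w[y0:y1,x0:x1]
    n,l,st,_=cv2.connectedComponentsWithStats(q); k=1+st[1:,4].argmax()
    ys,xs=np.where(l==k); P=np.array([onz(m,(x,y),200)[:2] for x,y in zip(xs,ys)],np.float32)
    r=cv2.minAreaRect(P); print(name,np.round(r[0],1),np.round(r[1],1),round(r[2],1),st[k,4])
for n,z in[("clamp",0),("clamp_jaw",10),("fixed_jaw",10),("wheel_top",80),("mug_centre",44),("cup_centre",38),("notebook_centre",100)]:
    for c,mm in(("top",m),("scene",s)):
        if c=="scene" and n=="clamp": arm.get_image("scene")
        print(n,c,[np.round(onz(mm,d["centre"],z)[:2],1).tolist() for d in arm.spot_point(c,n)])
t=arm.trace("top","clamp")[0]["pixels"]
cv2.imwrite("pics/c.png",cv2.resize(im[130:250,215:300,::-1],None,fx=5,fy=5,interpolation=cv2.INTER_CUBIC))
ys,xs=np.where(t); P=np.array([onz(m,(x,y),10)[:2] for x,y in zip(xs,ys)],np.float32); print(cv2.minAreaRect(P)); print(arm.read_t())
E
```

```text
A [ 534.8 -279.7] [149.2  29.8] 63.9 952
B [ 381.7 -185.3] [149.5  30.3] 42.9 1038
C [305.9 181.3] [149.2  29.9] 22.6 1070
clamp top [[566.8, 36.5]]
clamp scene [[586.1, 30.0], [408.8, 38.1]]
clamp_jaw top [[597.9, 20.8], [697.1, -294.9]]
clamp_jaw scene [[608.1, 23.2]]
fixed_jaw top [[649.7, 27.8]]
fixed_jaw scene [[660.2, 26.0]]
wheel_top top [[483.9, 46.7]]
wheel_top scene [[472.7, 34.6]]
mug_centre top [[522.8, 254.3]]
mug_centre scene [[519.5, 254.9]]
cup_centre top [[693.5, -287.1]]
cup_centre scene [[701.5, -288.7]]
notebook_centre top [[303.6, 184.6], [537.8, -283.3], [377.8, -189.9]]
notebook_centre scene [[538.2, -281.5], [310.8, 181.3], [393.2, -184.8]]
((553.4310302734375, 32.0976676940918), (120.26764678955078, 263.4254455566406), 85.77075958251953)
1.75
```

View pics/c.png

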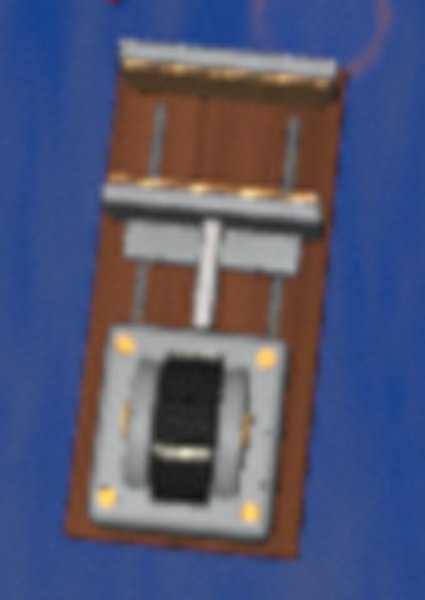

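The crop shows the clamp: housing top corners at about (108,327), (285,342), (268,540) and (92,520), and base corners at about (68,537) and (298,558). I'll fit its pose to those.

```bash
python3 - <<'E'
from h import *
m=arm.camera_model("top"); s=arm.camera_model("scene")
f=lambda u,v:(215+(u+.5)/5-.5,130+(v+.5)/5-.5)
pts=[((-50,45,55),(106,325)),((-50,-45,55),(287,340)),((-150,45,55),(90,522)),((-150,-45,55),(270,541)),((-160,60,10),(67,537)),((-160,-60,10),(298,559)),((80,55,62),(123,60)),((80,-55,62),(336,79))]
O=np.array([p for p,_ in pts],float); Q=np.array([f(*q) for _,q in pts])
def W(v,O): c,s_=np.cos(v[2]),np.sin(v[2]); return np.c_[v[0]+c*O[:,0]-s_*O[:,1],v[1]+s_*O[:,0]+c*O[:,1],O[:,2]]
r=least_squares(lambda v:(proj(m,W(v,O))-Q).ravel(),[570,30,0],x_scale=[1,1,.01],loss="soft_l1")
v=r.x; print(v,np.degrees(v[2])); print(np.round(proj(m,W(v,O))-Q,2).tolist())
# jaw: top of cork face edge z=60
for u in((107,180),(318,199)):
    P=onz(m,f(*u),60)[:2]-v[:2]; c,sn=np.cos(v[2]),np.sin(v[2]); print("jaw local",c*P[0]+sn*P[1],-sn*P[0]+c*P[1])
# scene overlay to cross-check
im=arm.get_image("scene").copy()
for p in proj(s,W(v,np.array([(-160,60,10),(-160,-60,10),(100,60,10),(100,-60,10),(-50,45,55),(-50,-45,55),(-150,45,55),(-150,-45,55),(-100,0,80),(80,55,62),(80,-55,62)],float))): cv2.circle(im,tuple(int(round(x*16)) for x in p),16,(0,255,0),-1,shift=4)
yawA=np.radians(63.9); d=np.array([np.cos(yawA),np.sin(yawA)]); n=np.array([-d[1],d[0]]); c0=np.array([534.8,-279.7])
for z in(0,200):
  for a in(1,-1):
    for b in(1,-1):
      p=c0+a*75.5*d+b*15*n; q=proj(s,[p[0],p[1],z])[0]; cv2.circle(im,tuple(int(round(x*16)) for x in q),16,(255,0,0),-1,shift=4)
cv2.imwrite("pics/s1.png",cv2.resize(im[140:300,130:340,::-1],None,fx=3.7,fy=3.7))
E
```

```text
[ 5.76806605e+02  2.89292594e+01 -7.26147259e-02] -4.160517324878109
[[0.7, -1.19], [0.85, -0.67], [-0.71, -0.35], [0.18, -0.53], [-0.76, 1.86], [0.34, 2.11], [-1.08, 0.01], [0.18, 0.38]]
jaw local 18.714460899164894 53.57328960191475
jaw local 19.34225443893219 -51.44151593181577
```

View pics/s1.png

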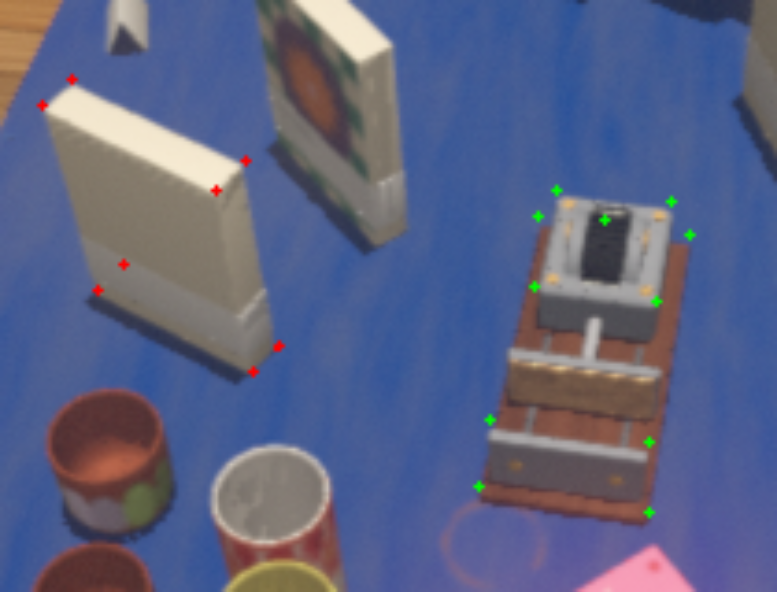

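The fit agrees with both cameras to within the calibration. The notebook is at (535,-280) with its thickness axis at yaw -26.1°. The clamp origin is about (575.5,29) at yaw -4.16°, with a gap of about 60. Next is the grasp.

```bash
cat >> h.py <<'E'
CL=np.array([575.5,29.0]); CY=-0.0726; NB=np.array([535.2,-279.7]); NY=np.radians(-26.1)
def cl(x,y,z): c,s=np.cos(CY),np.sin(CY); return np.array([CL[0]+c*x-s*y,CL[1]+s*x+c*y,z])
def st(tag=""): print(tag,"t",round(arm.read_t(),2),"p",np.round(arm.read_tool_pos(),1),"F",np.round(arm.read_wrist_force(),1),"w",round(float(arm.read_width()),1))
E
python3 - <<'E'
from h import *
for k in(0,np.pi):
  for p,y in(((*NB,330),NY),((*NB,150),NY),(cl(55,0,300),CY),(cl(55,0,160),CY),(cl(-100,0,80),CY),(cl(-100,0,80),CY+np.pi/2)):
    q=arm.inverse_kinematics(p,down(y+k)); print(None if q is None else np.round(q,2))
p=arm.read_tool_pos(); arm.servo_line([p[0],p[1],320],rate=200); st()
E
```

```text
[-0.54  0.37  1.2  -0.    1.57 -0.09]
[-0.54  0.49  1.45 -0.    1.2  -0.09]
[-0.02  0.45  1.16 -0.    1.53  0.05]
[-0.02  0.54  1.35 -0.    1.25  0.05]
[-0.    0.33  1.87 -0.    0.94  0.07]
[-0.    0.33  1.87 -0.    0.94 -1.5 ]
None
None
None
None
None
[-0.    0.33  1.87 -0.    0.94  1.64]
 t 2.39 p [220.6 503.6 319. ] F [ 0.1  0.1 -0.1] w 85.3
```

```bash
python3 - <<'E'
from h import *
arm.move_to([*NB,300],down(NY)); st("above")
arm.servo_line([*NB,150],rate=150); st("at")
arm.grab(grip_force=45); st("grab")
arm.servo_line([*NB,290],rate=150); st("lift")
a=arm.get_image("scene"); cv2.imwrite("pics/s2.png",a[:,:,::-1])
E
```

```text
above t 5.36 p [ 535.5 -279.   300. ] F [ 0.1  0.5 -0.2] w 85.4
at t 6.51 p [ 535.6 -279.9  151. ] F [-0.3  0.3  0.4] w 85.5
grab t 7.06 p [ 535.4 -279.8  150.3] F [ 0.5 -0.2  1.7] w 29.6
lift t 8.14 p [ 534.9 -279.6  288.8] F [-0.4 -0.6 -1.7] w 29.4
```

View pics/s2.png

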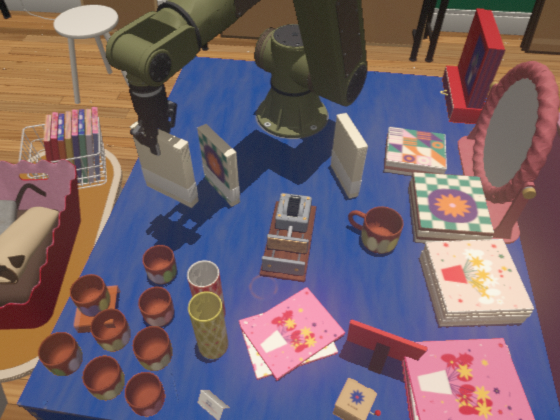

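The notebook is gripped and lifted, hanging at about (165,165), and nothing else has moved. I'll take it to the clamp.

```bash
python3 - <<'E'
from h import *
arm.move_to(cl(54,0,290),down(CY)); st("above")
arm.servo_line(cl(54,0,180),rate=120); st("in")
im=arm.get_image("scene"); a=cv2.resize(im[120:300,200:380,::-1],None,fx=3.3,fy=3.3)
im=arm.get_image("top"); b=cv2.resize(im[120:250,200:330,::-1],None,fx=4,fy=4)
cv2.imwrite("pics/p.png",np.hstack([cv2.resize(a,(400,400)),cv2.resize(b,(400,400))]))
E
```

```text
above t 9.41 p [629.3  23.9 289.9] F [ 0.1 -0.3 -2. ] w 29.5
in t 10.47 p [629.7  25.  180.9] F [ 0.4  0.3 -2. ] w 29.6
```

View pics/p.png

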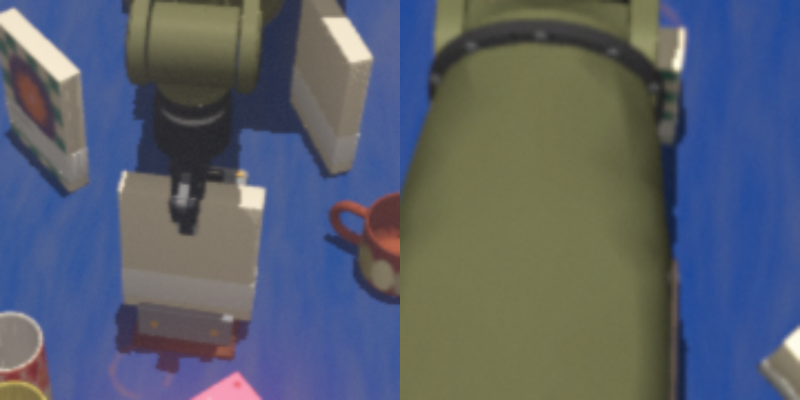

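In the scene view the notebook spans columns 120–262, centred over the fixed jaw at 137–235, with its lower edge behind that jaw. I'll lower it until it touches, then release.

```bash
python3 - <<'E'
from h import *
arm.servo_line(cl(54,0,164),rate=60); st("low")
z=164
while z>156:
    z-=1; arm.servo_line(cl(54,0,z),rate=20)
    if arm.read_wrist_force()[2]>3: break
st("touch")
arm.open(); st("open")
arm.servo_line(cl(54,0,270),rate=150); st("up")
arm.grab(grip_force=30)
arm.move_to(cl(-112,0,180),down(CY+np.pi/2)); st("over wheel")
im=arm.get_image("scene"); a=cv2.resize(im[120:300,200:380,::-1],None,fx=3.3,fy=3.3)
cv2.imwrite("pics/q.png",a)
for n in("clamp_jaw","fixed_jaw","notebook"): print(n,[(np.round(d["centre"],1),round(d["p"],2)) for d in arm.spot_point("scene",n)])
E
```

```text
low t 10.99 p [629.2  25.1 163.5] F [-0.5  0.4 -2. ] w 29.4
touch t 12.24 p [629.7  25.1 160.3] F [-1.6  0.1  8.8] w 29.7
open t 12.82 p [629.3  25.1 158.9] F [ 0.2 -0.4  0.5] w 85.5
up t 13.72 p [629.1  25.1 268.8] F [-0.4 -0.1 -0.3] w 85.5
over wheel t 15.87 p [464.2  37.1 180.3] F [ 0.1 -0.1  0.9] w 0.1
clamp_jaw []
fixed_jaw [(array([281.3, 270.7]), 0.88), (array([162.4, 263.6]), 0.28)]
notebook [(array([285.2, 259.5]), 0.8), (array([222.3, 190.1]), 0.8), (array([345.4, 179.3]), 0.67)]
```

View pics/q.png

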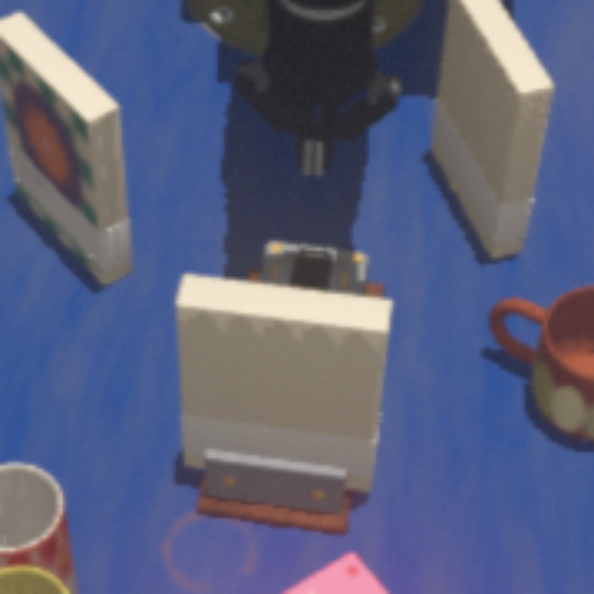

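The notebook stands upright between the jaws, and the wheel is reachable behind it. I'll try one wheel stroke.

```bash
cat >> h.py <<'E'
ex=np.array([np.cos(CY),np.sin(CY),0])
def press(x,z0,f=8,zmin=76):
    z=z0
    while z>zmin:
        z-=0.7; arm.servo_line(cl(x,0,z),rate=20)
        if arm.read_wrist_force()[2]>f: break
    return z
def fr(): F=arm.read_wrist_force(); return round(float(F@ex),1),round(float(F[2]),1)
E
python3 - <<'E'
from h import *
arm.servo_line(cl(-116,0,84),rate=150)
F0=fr(); z=press(-116,83); print(F0,"contact z",z,fr(),arm.read_t())
for x in(-108,-100,-92,-84): arm.servo_line(cl(x,0,z),rate=60); print(x,fr(),np.round(arm.read_tool_pos(),1))
arm.servo_line(cl(-84,0,z+12),rate=100); st()
im=arm.get_image("wrist"); cv2.imwrite("pics/w.png",im[:,:,::-1])
arm.get_image("scene")
print([(n,[(np.round(d["centre"],1),round(d["p"],2)) for d in arm.spot_point("wrist",n)]) for n in("clamp_jaw","fixed_jaw")])
E
```

```text
(-0.1, 0.4) contact z 77.39999999999998 (-3.9, 11.9) 18.8583
-108 (0.8, 21.8) [469.9  36.7  79.5]
-100 (1.6, 22.0) [478.2  36.1  79.7]
-92 (3.1, 21.7) [486.2  35.5  79.6]
-84 (4.4, 11.2) [493.6  34.9  78.8]
 t 20.26 p [491.9  35.1  89.5] F [-0.4 -0.4  0. ] w 0.2
[('clamp_jaw', [(array([283.1, 364.9]), 0.57)]), ('fixed_jaw', [])]
```

View pics/w.png

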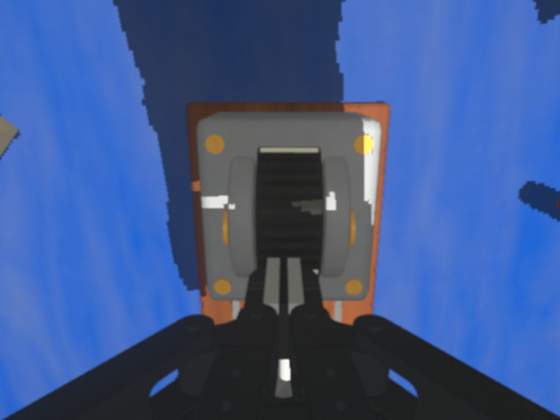

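The wrist view shows the wheel at columns 257–322, with a pale rib at (290,150) on its -x edge and the fingers over the +x side. I'll run the second stroke with wrist images taken along it, and track the pale marks as wheel angles.

```bash
cat >> h.py <<'E'
def marks():
    """angles (deg, + toward +x) of pale ribs on the wheel, seen by the wrist camera"""
    m=arm.camera_model("wrist"); im=arm.get_image("wrist").astype(int).min(2)
    th=np.radians(np.arange(-75,60,1.)); pr=[]
    for t in th:
        P=[cl(-100+40*np.sin(t),y,40+40*np.cos(t)) for y in np.linspace(-11,11,9)]
        q=np.round(proj(m,P)).astype(int); ok=(q[:,0]>=0)&(q[:,0]<560)&(q[:,1]>=0)&(q[:,1]<420)
        pr.append(np.median(im[q[ok,1],q[ok,0]]) if ok.any() else 0)
    pr=np.array(pr); return [(int(round(np.degrees(th[i]))),int(pr[i])) for i in range(1,len(pr)-1) if pr[i]>80 and pr[i]>=pr[i-1] and pr[i]>=pr[i+1]]
E
python3 - <<'E'
from h import *
print("before",marks())
arm.servo_line(cl(-116,0,90),rate=120); print("back",marks())
arm.servo_line(cl(-116,0,78),rate=60); print(fr(),marks())
for x in(-108,-100,-92,-84): arm.servo_line(cl(x,0,77.5),rate=60); print(x,fr(),marks())
arm.servo_line(cl(-84,0,90),rate=100); print(marks()); st()
E
```

```text
before [(-74, 101), (-73, 101), (-72, 101), (-70, 102), (-68, 101), (-67, 101), (-65, 102), (-60, 138), (-59, 138), (30, 84), (31, 84), (33, 83), (34, 83), (36, 84), (37, 84), (52, 93), (53, 93), (54, 93), (55, 93), (56, 93), (57, 93), (58, 93)]
back [(-74, 102), (-73, 102), (-72, 102), (-71, 102), (-70, 102), (-69, 102), (-68, 102), (-67, 102), (-66, 102), (-60, 140), (-18, 84), (-17, 84), (-15, 84), (1, 91), (3, 93)]
(-4.5, 13.4) [(-74, 103), (-73, 103), (-72, 103), (-70, 103), (-69, 103), (-68, 103), (-67, 103), (-66, 103), (-61, 141)]
-108 (1.0, 27.6) [(-74, 103), (-73, 103), (-72, 103), (-71, 103), (-70, 103), (-69, 103), (-68, 103), (-46, 150), (11, 83)]
-100 (1.4, 28.6) [(-74, 103), (-72, 103), (-70, 102), (-68, 103), (-67, 103), (-66, 103), (-65, 103), (-35, 154), (-34, 154), (27, 82), (28, 82)]
-92 (3.0, 24.7) [(-74, 102), (-73, 102), (-72, 102), (-71, 102), (-70, 102), (-69, 102), (-68, 102), (-65, 98), (-23, 163), (36, 84), (38, 85), (40, 87), (42, 90), (43, 90), (45, 93), (46, 93), (47, 93), (49, 98), (50, 98), (51, 98), (52, 98), (54, 97), (55, 97), (56, 97), (57, 97), (58, 97)]
-84 (4.9, 15.2) [(-74, 102), (-73, 102), (-72, 102), (-71, 102), (-70, 102), (-69, 102), (-68, 102), (-11, 162), (53, 90), (55, 91), (56, 91), (57, 91), (58, 91)]
[(-74, 101), (-73, 101), (-72, 101), (-71, 101), (-69, 101), (-67, 100), (-12, 161), (29, 83), (33, 83), (35, 84), (36, 84), (37, 84), (38, 84), (41, 82), (51, 90), (52, 90), (53, 90), (54, 90), (56, 92), (57, 92), (58, 92)]
 t 23.03 p [491.6  35.   89.3] F [0.8 0.2 0.2] w 0.4
```

Each stroke turns the wheel about 48° (0.84 rad), so it is now near 2.6 rad. I'll repeat until it stalls.

```bash
cat >> h.py <<'E'
def top_mark(): return [a for a,v in marks() if v>125]
def stroke(z=77.8):
    arm.servo_line(cl(-116,0,90),rate=150); a=top_mark()
    arm.servo_line(cl(-116,0,z+.5),rate=80); out=[]
    for x in(-108,-100,-92,-84): arm.servo_line(cl(x,0,z),rate=70); out.append((fr(),top_mark()))
    arm.servo_line(cl(-84,0,90),rate=120); print(a,out,"->",top_mark(),round(arm.read_t(),2))
E
python3 - <<'E'
from h import *
stroke(); stroke()
E
```

```text
[] [((1.2, 23.4), []), ((1.5, 23.3), []), ((2.8, 21.2), [-63]), ((5.0, 12.3), [-53])] -> [-53] 25.32
[-54] [((0.4, 22.6), [-41]), ((-6.3, 30.1), [-38]), ((-8.2, 30.0), [-37]), ((-0.8, 16.3), [-38])] -> [-38] 27.6
```

The wheel stalled during the fourth stroke: the rim force rose to 8 N and the mark stayed at -38°. One confirming stroke, then I'll back off and look.

```bash
python3 - <<'E'
from h import *
stroke(77.4)
arm.servo_line(cl(-116,0,260),rate=200)
arm.move_to([220.6,503.8,320],down(CY+np.pi/2+1.1)) if arm.inverse_kinematics([220.6,503.8,320],down(CY+np.pi/2+1.1)) is not None else arm.move_to([300,420,320],down(CY))
st()
im=arm.get_image("scene"); a=im[120:300,200:380,::-1]
im=arm.get_image("top"); b=im[130:250,200:320,::-1]
cv2.imwrite("pics/r.png",np.hstack([cv2.resize(a,(400,400)),cv2.resize(b,(400,400),interpolation=cv2.INTER_CUBIC)]))
hsv=cv2.cvtColor(im,cv2.COLOR_RGB2HSV); w=((hsv[:,:,1]<60)&(hsv[:,:,2]>190)).astype(np.uint8)
q=np.zeros_like(w); q[110:200,210:310]=w[110:200,210:310]
n,l,stt,_=cv2.connectedComponentsWithStats(q); k=1+stt[1:,4].argmax(); ys,xs=np.where(l==k)
m=arm.camera_model("top"); r=cv2.minAreaRect(np.array([onz(m,(x,y),210)[:2] for x,y in zip(xs,ys)],np.float32)); print(r)
d=np.array(r[0])-CL; c,s=np.cos(CY),np.sin(CY); print("local",c*d[0]+s*d[1],-s*d[0]+c*d[1])
print([np.round(onz(m,e["centre"],10),1) for e in arm.spot_point("top","clamp_jaw")])
E
```

```text
[-38] [((-43.0, 51.5), [-35]), ((-6.8, 31.7), [-38]), ((-7.3, 31.4), [-37]), ((-0.9, 18.4), [-38, -37])] -> [-38] 29.89
 t 32.82 p [221.4 503.4 319.9] F [1.  0.2 0.5] w 0.0
((640.9820556640625, 23.87871551513672), (148.75416564941406, 29.72943878173828), 85.79443359375)
local 65.6810400724786 -0.35797173595455867
[array([627.5,  22.7,  10. ])]
```

View pics/r.png

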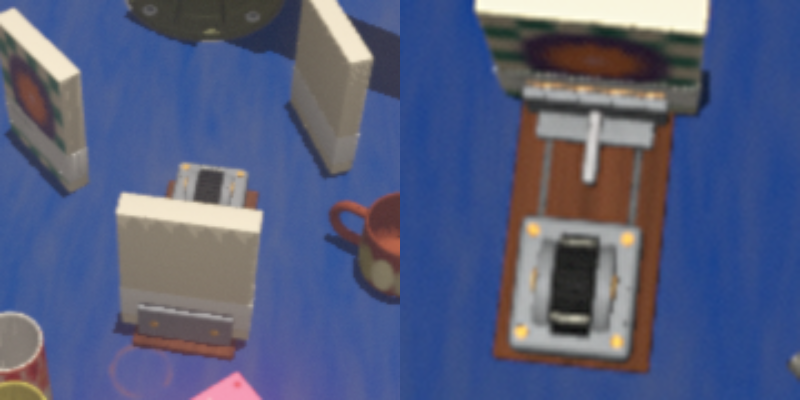

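The notebook sits at clamp-local (65.7, -0.4), aligned with the jaws, and the moving jaw is flat against its cover. The wheel has stalled and the mug and cups are where they were, so I'm handing it in.

```bash
python3 -c "
from workcell import arm
print(arm.sign_off(),arm.read_t())"
```

```text
the job is handed in; nothing more can be done
the job is handed in; nothing more can be done
```

The job is handed in: the notebook stands upright between the clamp's jaws, aligned and centred to within about 1 mm. I closed the jaw with the wheel alone until it stalled twice at the same mark; the last clock reading was 32.8 s, and the mug and cups look unmoved. On the confirming stroke a fingertip briefly pressed the wheel with about 67 N, below the 120 N wrist limit.

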